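Open a tilted gear case: draw the cover off its dowels

ROBOT

A 6-joint arm with a two-finger parallel gripper is mounted at the origin on the work surface. World frame = base frame: x ahead of the robot, y to its left, z up, the work surface at z = 0. Lengths are in m, angles in degrees, forces in N, time in s.
With the tool pointing down it reaches from about 0.3 to 0.75 m from the base axis. Payload 8.5 kg.
Tool frame: the origin (TCP) lies at the very end of the fingers, on their centre line; the grasp point (between the pads) lies grasp_offset behind it (grasp_offset is the distance from the TCP to the grasp point, in m); x points along the fingers, z is the direction in which the jaws open and shut, and the axes are right-handed (so a half turn about x gives the same grasp; the last joint's range is limited). The gripper opens to 85 mm and grips with 20 to 120 N. Pads are 22 mm wide; open, the fingers measure 114 mm over their backs; the gripper's body (76 mm by 85 mm) begins 54 mm behind the grasp point. The pads swing forward as they close: fully open they stand 13 mm farther back than shut.
Start: joints at [-89.399, 21.807, 74.336, -0, 83.858, -12.336], TCP at [0.123, -0.536, 0.231] pointing down, gripper open.
Joint ranges: [-178.18, 178.18], [-50.72, 133.34], [12.68, 142.11], [-81.47, 261.47], [9.98, 163.14], [-165.26, 165.26]. Speed limits (degrees/s): [136.94, 136.94, 180, 180, 180, 180].

INTERFACE

Orientations are given as a 3x3 rotation matrix whose columns are the frame's x, y, z axes.
In Python, from rig import observe, get_image, close_job, recognise, grasp_offset gives the robot as it stands.
- The arm moves only by the tool drive_tool, never from a script. Its argument "targets" is a list that holds one entry, the list of rows, each a list of 7 numbers: the shift along the tool's x, y, z in units of 50 mm (1.0 is 50 mm), then the turn, a rotation vector about the tool's x, y, z in rad, then the opening, from -1 (shut) to 1 (fully open), so that 0 is half open. A call has 1 to 5 rows; each row shifts and turns the commanded pose from where the row before left it, along the tool's axes as they then stand; what a row does not reach is not made up. A row lasts 1/10 s, in which the tool goes at most 50 mm and 8.59 degrees, less where a joint would pass 70% of its speed; a pose out of reach is approached as far as the arm can. A call is refused whole if a number of a shift passes 1 or a number of a turn 0.15, either way. A call with a gripper value outside its range is refused whole. The fingers move at their own pace and stop on an object; "force" is the grip in N (left out, the last holds). Time passes only in rows, so rows that do not move let the fingers close. It gives the time, the measured TCP pose, the force and the opening at its end, in the units of the state.
- observe(): the state, without advancing time (a new reading comes with each control period).
- get_image(name): name is "scene" or "side" or "wrist"; returns a dict with "image" (480x640x3 uint8, red, green, blue), "fx", "fy", "cx", "cy" (pixels), "rvec" (rotation vector, rad) and "tvec" (3), from world to camera coordinates, as OpenCV has them. Camera axes: x right, y down, z forward; pixel columns grow to the right and rows downward; lengths in m; the calibration is good to about 2 mm. A picture is of the moment at which its call begins. There is no depth.
- close_job(): hands the job in, once; it reports no verdict.
Trained networks look in a picture, given as the dict that the camera call returned (one of the last four; its "shot" number tells which), for a name from the list of things; names that differ only in an ending like _2 or _b are one class to them, and where a whole thing is asked for, a point or a joint stands for the part that bears it (a point fixed in the world has none). Each returns a list of dicts, best first, with "p" (0 to 1); they miss things now and then, are a little off and sometimes report something else, mostly with a low value. They report only what shows in the picture. A call takes as long as a camera call. They do not tell look-alikes from the thing itself.
- recognise(label, picture): "at" ([column, row] as shares, 0 to 1, of the picture: columns of its width, rows of its height, amid what is visible of it).
The state is a dict: "time_s": time; "q": joint angles; "qvel": joint speeds; "joint_efforts": joint torques, N m; "position": TCP position; "tool_rot": TCP orientation; "ft_force": force on the tool from outside, world axes, zero at the start; "wrist_torque": the same for the moment, N m; "grip_width": finger opening in m.
Only numpy, scipy, OpenCV 4.12 (cv2) and the standard library are available. Lean on these libraries where they do the work, as an engineer would, in place of code of your own. Each camera call takes 0.05 s, during which the arm holds its last target.

TASK

Open the gear case on its tilted cradle: turn the small steel keeper well clear of the cover, then draw the cover by its handle straight off the two dowel pins, square to the case and without cocking it, and lay it down gently, flat and handle up, inside the shallow steel tray. Leave the keeper turned clear, and do not push the tin, wrench, cardboard box or bearing about.

Things in the scene. Friction and masses are not known exactly. Their poses are not given: they have to be found in the camera images.
- housing: Grey open-topped gear case, 100 x 140 x 70 mm (x, y, z), fixed. Origin: centre of the top rim the cover rests on, 105 mm above the table. z points out along the dowel pins, leaning 30 degrees from vertical away from its own +x (which runs up the slope). Two dowels, 12 mm across, stand 42 mm above the rim at (-30, -48), (30, 48) mm. A shaft stub reaches 106 mm to -y.
- cover: Loose flat aluminium plate, 100 x 140 x 10 mm (x, y, z), about 0.4 kg, sitting on the case over both dowels (round through holes, 1.6 mm play), centre of mass near its middle. Origin: centre of its underside; axes as the case's at the start. A bridge handle on its middle: bar 14 mm wide (x), 50 mm long (y), 16 mm high (z), its middle 46 mm above the origin.
- cover_handle (a point): Middle of the cover's handle bar, axes as the cover's: pinch the bar across x, fingers pointing along -z. The gap under the bar is 28 mm down to the plate's top.
- keeper (a joint): Turn (rad) of the steel keeper about the case's z through (0, 88) mm in case x, y. At 0 its 30 mm arm (14 wide, 12 to 18 mm above the rim) points along case -y, over the cover's edge. Growing: anticlockwise from above, arm swinging to case +x. Clear of the cover from 1.2; stops at -0.15 and 1.75; stays where left (0.05 N m).
- keeper_grip (a point): On the keeper's axis, 40 mm above the rim, in its upright wing: a blade 10 mm thick (along this frame's x), 28 mm long (y), from 22 to 52 mm above the rim. Axes turn with the keeper: x across the blade, -y along the arm, z as the case's z.
- tray: Shallow open steel tray, fixed, 200 x 240 mm (x, y), 22 mm high, walls and floor 4 mm thick. Origin: centre of its underside on the table; z up; yaw varies. It lies on the other side of the robot's middle line from the case.
- grease_tin: White tin, 64 mm across, 85 mm high, standing; bystander. Origin: centre of its underside.
- wrench: Steel wrench, 180 mm long, lying; bystander.
- bolt_box: Open cardboard box of bolts, 100 x 130 x 45 mm; bystander. Origin: centre of its underside.
- bearing: Steel ring-shaped bearing, 52 mm across, 16 mm high; bystander. Origin: centre of its underside.
Not all that is in view belongs to the job. Of the things like the cover, leave any that is green, pink or purple; of the rest the smaller one is meant.

How it is judged:
By the outcome, as a careful person would: the job done as asked, in the order asked, and still so for the second after the job is handed in, with the robot touching nothing.
It also fails if it takes over 50 s, if anything falls off the work surface, if the arm or the gripper's body presses on something with over 40 N, if the wrist force passes 120 N, or if a joint passes its speed limit or range.

## Working session

There is one attempt and no reset: what is moved stays moved. The work goes in short steps, Python scripts to look and compute and a tool call to move; the robot and the scene stay as the last step left them, time stands still between calls to the robot, and variables do not carry over. Pictures are saved under pics/ and viewed, and the job is handed in when it is done.

Besides the shell and the picture viewer there is one more tool, called after ">>>" as a command line: name --argument value ..., lists and objects as JSON in quotes. drive_tool: Moves the arm, as the interface text tells. Its arguments: {"type":"object","properties":{"targets":{"type":"array"},"force":{"type":"number"}},"required":["targets"]}

```bash
ls; mkdir -p pics
python3 - <<'E'
from rig import *
import cv2
print(grasp_offset, observe())
for n in ["scene","side","wrist"]:
    d=get_image(n); cv2.imwrite(f"pics/{n}0.png",d["image"][:,:,::-1])
    print(n,d["fx"],d["cx"],d["rvec"],d["tvec"],d["shot"])
    if n!="wrist":
        for l in ["housing","cover","cover_handle","keeper","keeper_grip","tray","grease_tin","wrench","bolt_box","bearing"]:
            print(l,[(round(r["p"],2),round(r["at"][0]*640),round(r["at"][1]*480)) for r in recognise(l,d)[:4]])
E
```

```text
pics
0.0187 {'time_s': 0.0, 'q': array([-8.93973300e+01,  2.18413419e+01,  7.43849938e+01,  1.68182676e-03,
        8.38569640e+01, -1.23361349e+01]), 'qvel': array([0.06992653, 0.08364046, 0.00246578, 0.06013762, 0.04060209,
       0.01267821]), 'joint_efforts': array([ 8.37523271e-05, -4.48460269e+01, -2.31278694e+01, -2.40616391e-04,
        4.85602985e-03,  1.31463301e-05]), 'position': array([ 0.12314946, -0.53574109,  0.23070706]), 'tool_rot': array([[ 1.38910626e-05,  9.74610475e-01,  2.23907174e-01],
       [ 1.45407990e-03,  2.23906917e-01, -9.74609449e-01],
       [-9.99998943e-01,  3.39117282e-04, -1.41405120e-03]]), 'ft_force': array([-0.10013868, -0.98038497, -1.41619479]), 'wrist_torque': array([ 0.04368976,  0.05449298, -0.02129826]), 'grip_width': 0.08556931629235941}
scene 464.5716693613597 317.375691916449 [ 1.27649756  2.47304205 -0.726834  ] [ 0.41537801 -0.28629474  1.83340778] 1
housing [(0.67, 286, 240)]
cover [(0.87, 336, 197), (0.73, 245, 198), (0.61, 252, 291), (0.59, 242, 143)]
cover_handle [(0.9, 246, 200), (0.81, 290, 222), (0.68, 243, 143), (0.6, 251, 292)]
keeper [(0.69, 308, 237)]
keeper_grip [(0.67, 309, 235)]
tray [(0.72, 390, 304)]
grease_tin [(0.88, 376, 234)]
wrench [(0.75, 299, 317)]
bolt_box [(0.76, 499, 306)]
bearing [(0.57, 281, 181)]
side 541.951671082727 310.913492899842 [ 2.3401557  -0.62023095  0.22019631] [-0.52411691  0.24035177  1.31164277] 2
housing [(0.92, 364, 304)]
cover [(0.83, 356, 463), (0.77, 255, 321), (0.74, 384, 378), (0.67, 417, 256)]
cover_handle [(0.84, 354, 459), (0.75, 417, 252), (0.73, 345, 280), (0.66, 387, 382)]
keeper []
keeper_grip [(0.16, 373, 226)]
tray [(0.68, 276, 208)]
grease_tin [(0.56, 237, 260)]
wrench [(0.83, 366, 229)]
bolt_box [(0.56, 195, 181)]
bearing [(0.9, 311, 411)]
wrist 361.20834038809556 327.7458248864641 [-2.27254346  1.80688176  0.262619  ] [-0.55013974 -0.03676506  0.3784258 ] 3
```

View pics/scene0.png

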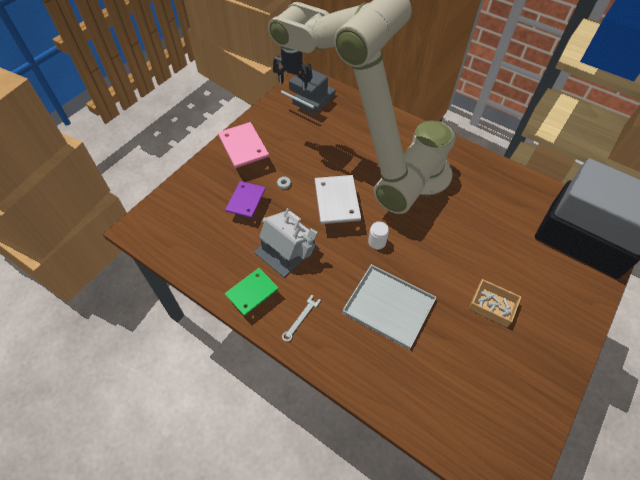

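View pics/side0.png

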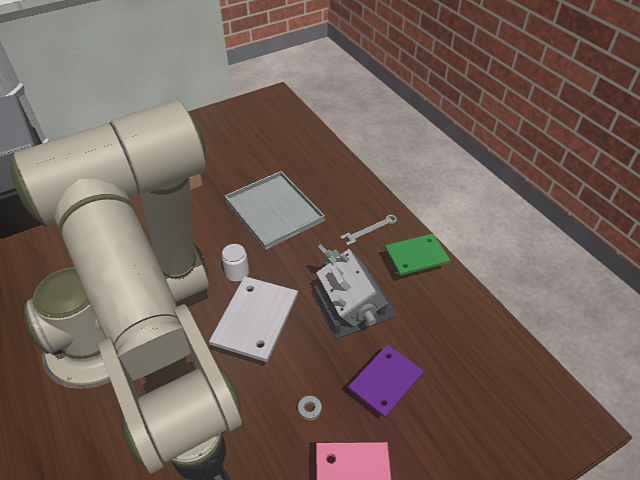

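View pics/wrist0.png

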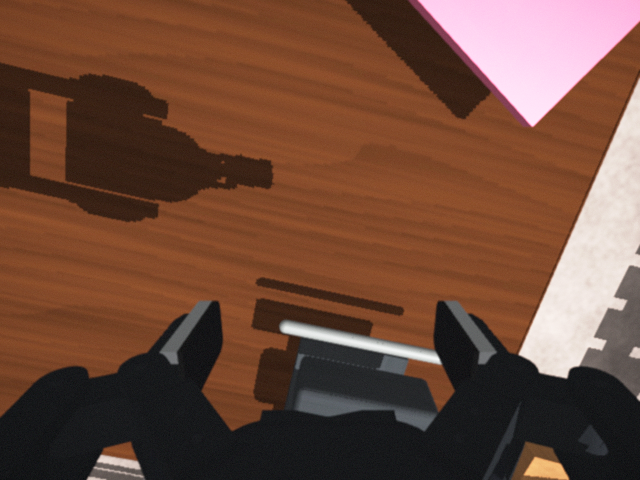

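Run:
```python
import cv2
a=cv2.imread("pics/scene0.png"); c=a[195:285,240:340]; cv2.imwrite("pics/sc_crop.png",cv2.resize(c,None,fx=6.5,fy=6.5,interpolation=cv2.INTER_CUBIC))
a=cv2.imread("pics/side0.png"); c=a[235:345,300:405]; cv2.imwrite("pics/sd_crop.png",cv2.resize(c,None,fx=5.4,fy=5.4,interpolation=cv2.INTER_CUBIC))
```

```text
(no output)
```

View pics/sc_crop.png

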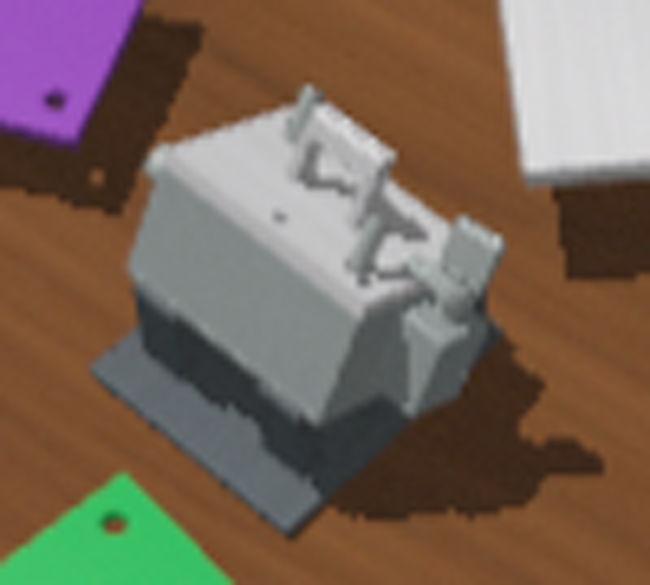

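View pics/sd_crop.png

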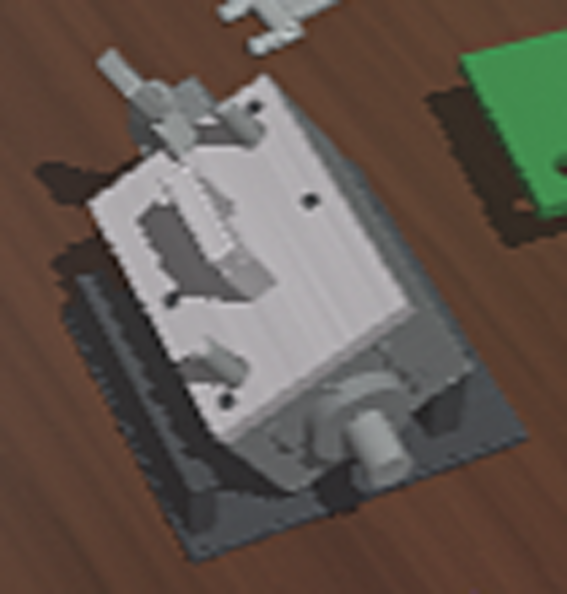

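```bash
cat > h.py <<'E'
import numpy as np, cv2
from scipy.spatial.transform import Rotation as R
from scipy.optimize import least_squares
CAM={}
def proj(d,P):
    K=np.array([[d["fx"],0,d["cx"]],[0,d["fy"],d["cy"]],[0,0,1.]])
    return cv2.projectPoints(np.array(P,float).reshape(-1,1,3),np.array(d["rvec"],float),np.array(d["tvec"],float),K,None)[0].reshape(-1,2)
def Rcase(yaw):  # x runs up the slope; z leans 30deg away from +x
    return R.from_euler('z',yaw).as_matrix()@R.from_euler('y',-30,degrees=True).as_matrix()
E
cat > fit.py <<'E'
from h import *
from rig import *
ds=get_image("side"); dc=get_image("scene")
S=[((-50,70,10),(88,203)),((50,70,10),(265,73)),((50,-70,10),(412,310)),((-50,-70,10),(225,440)),((-30,-48,42),(192,358)),((30,48,42),(215,112))]
C=[((50,-70,10),(155,158)),((50,70,10),(362,312)),((30,48,42),(374,222)),((-30,-48,42),(312,92))]
Ps=np.array([a for a,b in S])/1e3; us=np.array([b for a,b in S])/5.4+[300,235]
Pc=np.array([a for a,b in C])/1e3; uc=np.array([b for a,b in C])/6.5+[240,195]
def f(p,full=False):
    T=lambda P:P@Rcase(p[2]).T+[p[0],p[1],.105]
    return np.r_[(proj(ds,T(Ps))-us).ravel(),(proj(dc,T(Pc))-uc).ravel()]
best=min((least_squares(f,[.5,-.2,y0],loss='soft_l1') for y0 in np.arange(-3,3.1,1)),key=lambda s:s.cost)
print(best.x,np.degrees(best.x[2]),best.cost); print(f(best.x).reshape(-1,2).round(1))
np.save("case.npy",best.x)
T=lambda P:np.array(P)/1e3@Rcase(best.x[2]).T+[best.x[0],best.x[1],.105]
for n,d,o,k,w in [("side",ds,(300,235),5.4,(105,110)),("scene",dc,(240,195),6.5,(100,90))]:
    im=cv2.resize(d["image"][o[1]:o[1]+w[1],o[0]:o[0]+w[0],::-1],None,fx=k,fy=k,interpolation=cv2.INTER_CUBIC)
    pts=[(-50,-70,10),(50,-70,10),(50,70,10),(-50,70,10),(-30,-48,42),(30,48,42),(0,0,46),(0,-25,54),(0,25,54),(0,88,52),(0,88,22),(0,74,52),(0,102,52),(0,58,18)]
    for q in proj(d,T(pts)): cv2.circle(im,tuple(int(v) for v in (q-o+.5)*k),4,(0,0,255),-1)
    cv2.imwrite(f"pics/fit_{n}.png",im)
print("handle",T([(0,0,46)]),"keep",T([(0,88,40)])); print(Rcase(best.x[2]))
def tab(d,l,z=0):
    out=[]
    for r in recognise(l,d)[:4]:
        u=np.array([r["at"][0]*640,r["at"][1]*480]); Rm=cv2.Rodrigues(np.array(d["rvec"]))[0]; t=np.array(d["tvec"]).ravel()
        c=-Rm.T@t; v=Rm.T@[(u[0]-d["cx"])/d["fx"],(u[1]-d["cy"])/d["fy"],1]; out.append((round(r["p"],2),(c+v*(z-c[2])/v[2]).round(3).tolist()))
    return out
for l,z in [("tray",.004),("grease_tin",.05),("wrench",.005),("bearing",.01),("bolt_box",.03)]: print(l,tab(dc,l,z),tab(ds,l,z))
E
python3 fit.py
```

```text
[ 0.57727713 -0.21999776 -0.10525732] -6.030799948575853 11.236889563512312
[[ 0.1  0.2]
 [-0.2  0.1]
 [-0.3 -1.5]
 [-0.7 -0.2]
 [ 2.2 -2. ]
 [ 0.8 -1.4]
 [ 0.6 -2.4]
 [-0.1 -2.7]
 [-0.2 -2.1]
 [-0.8 -1.9]]
handle [[ 0.55440442 -0.21758131  0.14483717]] keep [[ 0.56663337 -0.13038353  0.13964102]]
[[ 0.86123244  0.10506306 -0.49723278]
 [-0.09098728  0.99446556  0.05253153]
 [ 0.5         0.          0.8660254 ]]
tray [(0.86, [0.578, 0.19, 0.004])] [(0.66, [0.584, 0.184, 0.004])]
grease_tin [(0.63, [0.398, 0.018, 0.05])] [(0.72, [0.384, 0.027, 0.05])]
wrench [] [(0.75, [0.783, -0.016, 0.005])]
bearing [(0.59, [0.376, -0.409, 0.01])] [(0.65, [0.369, -0.416, 0.01])]
bolt_box [(0.78, [0.394, 0.475, 0.03])] []
```

Run:
```python
import cv2,numpy as np
a=cv2.imread("pics/fit_side.png");b=cv2.imread("pics/fit_scene.png")
h=max(a.shape[0],b.shape[0]);f=lambda i:cv2.copyMakeBorder(i,0,h-i.shape[0],0,0,0)
c=np.hstack([f(a),f(b)]); cv2.imwrite("pics/fit_both.png",cv2.resize(c,(800,int(h*800/c.shape[1]))))
a=cv2.imread("pics/scene0.png")[255:355,330:450];cv2.imwrite("pics/tray.png",cv2.resize(a,None,fx=6,fy=6,interpolation=2))
a=cv2.imread("pics/side0.png")[160:260,215:335];cv2.imwrite("pics/tray2.png",cv2.resize(a,None,fx=6,fy=6,interpolation=2))
```

```text
(no output)
```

View pics/fit_both.png

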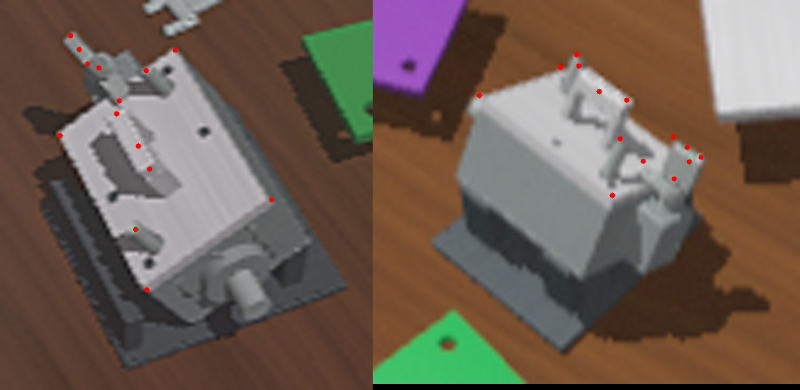

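View pics/tray.png

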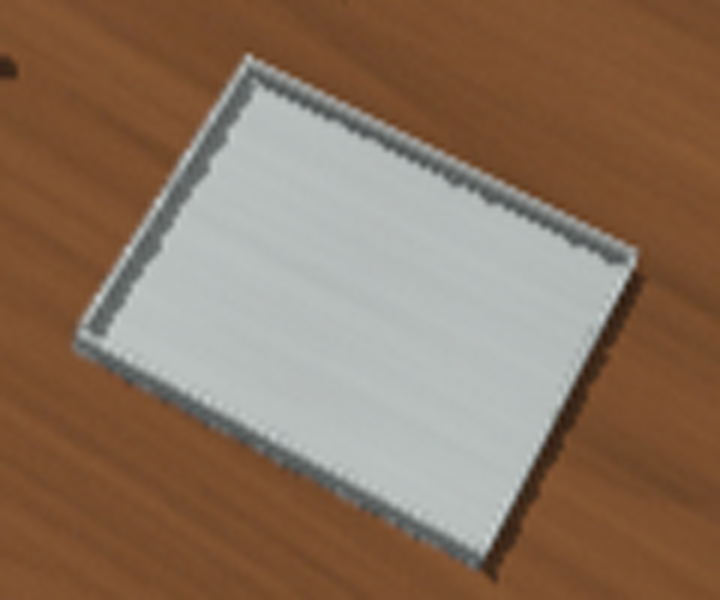

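View pics/tray2.png

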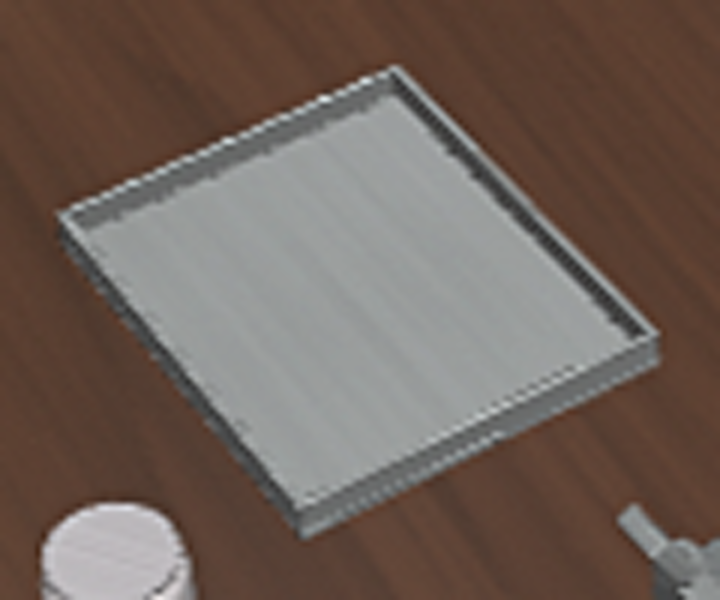

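```bash
cat >> fit.py <<'E'
print("free")
def g(p):
    Rm=R.from_euler('z',p[2]).as_matrix()@R.from_euler('y',-p[4]).as_matrix()
    T=lambda P:P@Rm.T+[p[0],p[1],p[3]]
    return np.r_[(proj(ds,T(Ps))-us).ravel(),(proj(dc,T(Pc))-uc).ravel()]
s=least_squares(g,[*best.x,.105,.52]); print(s.x,np.degrees(s.x[4]),s.cost); print(g(s.x).reshape(-1,2).round(1))
# tray
A=[(245,60),(636,250),(485,565),(80,340)]; uA=np.array(A)/6+[330,255]
B=[(398,68),(658,340),(303,512),(60,215)]; uB=np.array(B)/6+[215,160]
def back(d,u,z):
    Rm=cv2.Rodrigues(np.array(d["rvec"]))[0]; t=np.array(d["tvec"]).ravel(); c=-Rm.T@t
    v=Rm.T@[(u[0]-d["cx"])/d["fx"],(u[1]-d["cy"])/d["fy"],1]; return (c+v*(z-c[2])/v[2])
for d,U in((dc,uA),(ds,uB)):
    Q=np.array([back(d,u,.022) for u in U]); print(Q.round(3).tolist(),Q.mean(0).round(3),[np.linalg.norm(Q[i]-Q[i-1]).round(3) for i in range(4)])
E
sed -i 's/^for l,z in/if 0:\n  for l,z in/' fit.py; python3 fit.py | sed -n '/free/,$p'
```

```text
free
[ 0.57942487 -0.21706898 -0.11435999  0.09722632  0.53945665] 30.90858934509101 6.257378588913466
[[ 0.6  1. ]
 [-0.1  1. ]
 [-0.8 -0.6]
 [-0.9  0.5]
 [ 1.9 -1.1]
 [ 0.7 -0.4]
 [ 1.3 -0.6]
 [ 0.2 -0.6]
 [ 0.3  0. ]
 [-0.1  0.4]]
[[0.496, 0.064, 0.022], [0.474, 0.299, 0.022], [0.678, 0.319, 0.022], [0.693, 0.083, 0.022]] [0.585 0.191 0.022] [np.float64(0.198), np.float64(0.236), np.float64(0.204), np.float64(0.237)]
[[0.669, 0.308, 0.022], [0.686, 0.068, 0.022], [0.49, 0.055, 0.022], [0.473, 0.293, 0.022]] [0.579 0.181 0.022] [np.float64(0.197), np.float64(0.24), np.float64(0.196), np.float64(0.239)]
```

```bash
cat >> h.py <<'E'
def plan(P1,R1,o,vmax=40.,wmax=7.5,n=5,st=None):
    """rows towards tcp pose P1,R1"""
    from rig import observe
    st=st or observe(); P=np.array(st["position"]); Rm=np.array(st["tool_rot"])
    rv=R.from_matrix(Rm.T@R1).as_rotvec(); dist=np.linalg.norm(P1-P)*1e3; ang=np.degrees(np.linalg.norm(rv))
    N=max(1,int(np.ceil(max(dist/vmax,ang/wmax))))
    print("t",round(st["time_s"],2),"P",P.round(4),"dist",dist.round(1),"ang",ang.round(1),"N",N)
    rows=[]; p=P; r=Rm
    for i in range(1,min(n,N)+1):
        pt=P+(P1-P)*i/N
        sh=r.T@(pt-p)/.05; tv=rv/N
        sh=sh.round(2); tv=tv.round(3); rows.append([*sh.tolist(),*tv.tolist(),o])
        p=p+r@sh*.05; r=r@R.from_rotvec(tv).as_matrix()
    print("[["+",\n".join(str(x) for x in rows)+"]]")
def tool(zc,xj):
    """tool rot: fingers along -zc, jaws along xj"""
    x=-np.array(zc); z=np.array(xj); return np.stack([x,np.cross(z,x),z],1)
def case():
    p=np.load("case.npy"); return np.array([p[0],p[1],p[3] if len(p)>3 else .105]),Rcase(p[2])
def look():
    O,C=case(); return O+C@[-.0,.06,.20],tool(C[:,2],C[:,0])
E
python3 -c "
from h import *
np.save('case.npy',[.578,-.2185,-.108])
plan(*look(),1)"
```

```text
t 1.85 P [ 0.1231 -0.536   0.2313] dist 532.6 ang 76.2 N 14
[[[-0.07, 0.63, -0.42, -0.086, -0.032, 0.023, 1],
[-0.06, 0.66, -0.37, -0.086, -0.032, 0.023, 1],
[-0.06, 0.7, -0.31, -0.086, -0.032, 0.023, 1],
[-0.05, 0.71, -0.24, -0.086, -0.032, 0.023, 1],
[-0.05, 0.74, -0.18, -0.086, -0.032, 0.023, 1]]]
```

>>> drive_tool --targets '[[[-0.07,0.63,-0.42,-0.086,-0.032,0.023,1],[-0.06,0.66,-0.37,-0.086,-0.032,0.023,1],[-0.06,0.7,-0.31,-0.086,-0.032,0.023,1],[-0.05,0.71,-0.24,-0.086,-0.032,0.023,1],[-0.05,0.74,-0.18,-0.086,-0.032,0.023,1]]]'

```text
time_s: 2.35
position: [0.2531, -0.3963, 0.2485]
tool_rot: [[0.172, 0.783, 0.598], [-0.095, 0.617, -0.781], [-0.981, 0.077, 0.18]]
ft_force: [-0.2, -0.9, -0.3]
grip_width: 0.0853
```

```bash
python3 -c "
from h import *
plan(*look(),1)"
```

```text
t 2.35 P [ 0.2531 -0.3963  0.2485] dist 341.1 ang 48.9 N 9
[[[-0.03, 0.75, -0.11, -0.086, -0.033, 0.023, 1],
[-0.01, 0.76, -0.05, -0.086, -0.033, 0.023, 1],
[0.0, 0.75, 0.02, -0.086, -0.033, 0.023, 1],
[0.02, 0.76, 0.09, -0.086, -0.033, 0.023, 1],
[0.05, 0.74, 0.15, -0.086, -0.033, 0.023, 1]]]
```

>>> drive_tool --targets '[[[-0.03,0.75,-0.11,-0.086,-0.033,0.023,1],[-0.01,0.76,-0.05,-0.086,-0.033,0.023,1],[0.0,0.75,0.02,-0.086,-0.033,0.023,1],[0.02,0.76,0.09,-0.086,-0.033,0.023,1],[0.05,0.74,0.15,-0.086,-0.033,0.023,1]]]'

```text
time_s: 2.85
position: [0.3827, -0.2588, 0.2651]
tool_rot: [[0.363, 0.441, 0.821], [-0.109, 0.895, -0.432], [-0.925, 0.068, 0.373]]
ft_force: [0.9, -1.2, -0.3]
grip_width: 0.0853
```

```bash
python3 -c "
from h import *
plan(*look(),1)"
```

```text
t 2.85 P [ 0.3827 -0.2588  0.2651] dist 151.4 ang 21.7 N 4
[[[0.06, 0.73, 0.21, -0.086, -0.032, 0.023, 1],
[0.09, 0.7, 0.26, -0.086, -0.032, 0.023, 1],
[0.12, 0.68, 0.32, -0.086, -0.032, 0.023, 1],
[0.14, 0.64, 0.37, -0.086, -0.032, 0.023, 1]]]
```

>>> drive_tool --targets '[[[0.06,0.73,0.21,-0.086,-0.032,0.023,1],[0.09,0.7,0.26,-0.086,-0.032,0.023,1],[0.12,0.68,0.32,-0.086,-0.032,0.023,1],[0.14,0.64,0.37,-0.086,-0.032,0.023,1],[0,0,0,0,0,0,1]]]'

```text
time_s: 3.35
position: [0.4858, -0.147, 0.2778]
tool_rot: [[0.497, 0.105, 0.861], [-0.052, 0.994, -0.091], [-0.866, 0.0, 0.5]]
ft_force: [-0.1, -0.8, 0.5]
grip_width: 0.0855
```

```bash
python3 -c "
from h import *
from rig import *
print(observe()['q'].round(1))
plan(*look(),1)
d=get_image('wrist');np.save('w1.npy',d,allow_pickle=True);im=d['image'][:,:,::-1].copy();cv2.imwrite('pics/w1.png',im)
O,C=case()
Rm=cv2.Rodrigues(np.array(d['rvec']))[0];print('cam',-Rm.T@np.array(d['tvec']).ravel())
pts=[(-50,-70,10),(50,-70,10),(50,70,10),(-50,70,10),(-30,-48,42),(30,48,42),(0,-25,54),(0,25,54),(0,88,52),(0,74,52),(0,102,52),(0,58,18)]
for q in proj(d,np.array(pts)/1e3@C.T+O): print(q.round()); cv2.circle(im,tuple(int(v) for v in q),4,(0,0,255),-1)
cv2.imwrite('pics/w1o.png',im)"
```

```text
[-38.4   4.   96.5  19.1  55.1 -39.9]
t 3.35 P [ 0.4858 -0.147   0.2778] dist 1.4 ang 0.1 N 1
[[[-0.01, -0.02, -0.01, 0.002, -0.0, -0.002, 1]]]
cam [ 0.42372385 -0.06720303  0.40090158]
[278. 338.]
[374. 338.]
[381. 205.]
[273. 205.]
[294. 336.]
[361. 237.]
[326. 320.]
[326. 267.]
[327. 193.]
[327. 210.]
[327. 175.]
[327. 219.]
```

View pics/w1o.png

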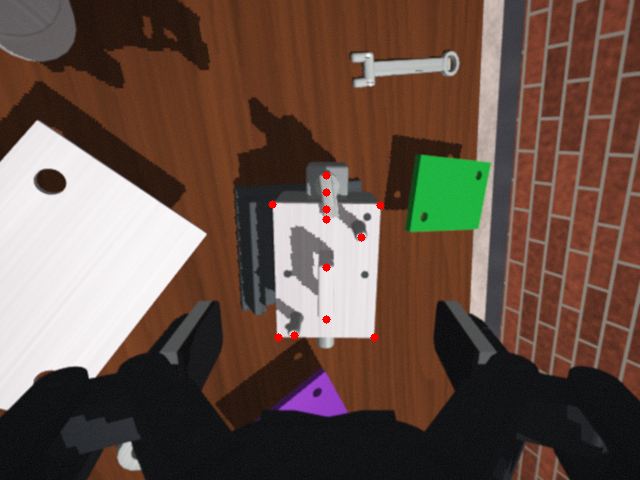

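```bash
python3 -c "
import cv2
im=cv2.imread('pics/w1.png')[155:355,240:400];cv2.imwrite('pics/w1c.png',cv2.resize(im,None,fx=3,fy=3,interpolation=2))"
```

```text
(no output)
```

View pics/w1c.png

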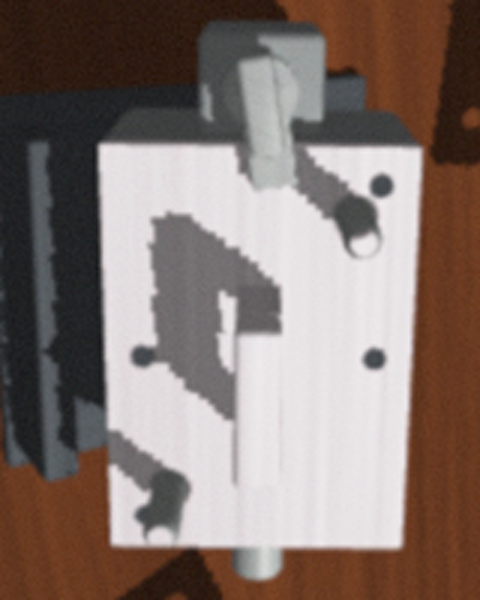

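```bash
cat > fit2.py <<'E'
from h import *
d=np.load('w1.npy',allow_pickle=True).item()
S=[((-50,70,10),(98,143)),((50,70,10),(422,148)),((50,-70,10),(403,548)),((-50,-70,10),(112,548)),((-30,-48,42),(160,536)),((30,48,42),(363,243)),
((-7,25,54),(237,334)),((7,25,54),(280,332)),((7,-25,54),(279,487)),((-7,-25,54),(235,487))]
P=np.array([a for a,b in S])/1e3; u=(np.array([b for a,b in S])+.5)/3-.5+[240,155]
def f(p):
    Rm=R.from_euler('z',p[2]).as_matrix()@R.from_euler('y',-(p[4] if len(p)>3 else np.pi/6)).as_matrix()
    return (proj(d,P@Rm.T+[p[0],p[1],p[3] if len(p)>3 else .105])-u).ravel()
s=least_squares(f,[.578,-.2185,-.108],loss='soft_l1');print(s.x,s.cost);print(f(s.x).reshape(-1,2).round(1).tolist())
t=least_squares(f,[*s.x,.105,.52],loss='soft_l1');print(t.x,np.degrees(t.x[4]),t.cost)
np.save('case.npy',s.x)
O,C=case()
W=[(241,60),(279,58),(285,145),(248,150)]
uw=(np.array(W)+.5)/3-.5+[240,155]
Rm=cv2.Rodrigues(np.array(d['rvec']))[0]; c=-Rm.T@np.array(d['tvec']).ravel()
for q in uw:
    v=C.T@Rm.T@[(q[0]-d['cx'])/d['fx'],(q[1]-d['cy'])/d['fy'],1]; c0=C.T@(c-O); print(((c0+v*(.052-c0[2])/v[2])*1e3).round(1))
E
python3 fit2.py
```

```text
[ 0.57740518 -0.21673397 -0.11443897] 4.000578652769079
[[0.2, 0.2], [-0.0, -0.4], [-0.4, -0.2], [0.0, -1.1], [0.1, 0.6], [0.3, -0.2], [-1.2, -0.9], [1.0, -0.1], [0.6, 1.4], [-0.6, 1.3]]
[ 0.57784712 -0.21712616 -0.11486132  0.1041956   0.5249269 ] 30.076095656341025 3.869341174310385
[ -5.2 100.4  52. ]
[  4.9 101.1  52. ]
[ 6.8 77.8 52. ]
[-3.2 76.4 52. ]
```

```bash
cat >> h.py <<'E'
def keep(a,h,dx=0,dy=0):
    O,C=case(); K=C@R.from_euler('z',a).as_matrix()
    return O+C@[dx,.088+dy,h],tool(K[:,2],K[:,0])
E
python3 -c "
from h import *
P,Rm=keep(.08,.075);plan(P,Rm,0)
plan(keep(.08,.024)[0],Rm,0,st=dict(position=P,tool_rot=Rm,time_s=0),vmax=13)"
```

```text
t 3.4 P [ 0.485  -0.1483  0.2776] dist 128.0 ang 4.3 N 4
[[[0.62, 0.15, 0.0, -0.019, -0.0, -0.001, 0],
[0.62, 0.15, 0.01, -0.019, -0.0, -0.001, 0],
[0.63, 0.15, 0.0, -0.019, -0.0, -0.001, 0],
[0.62, 0.16, 0.01, -0.019, -0.0, -0.001, 0]]]
t 0 P [ 0.5502 -0.125   0.17  ] dist 51.0 ang 0.0 N 4
[[[0.25, 0.0, -0.0, 0.0, 0.0, 0.0, 0],
[0.26, 0.0, -0.0, 0.0, 0.0, 0.0, 0],
[0.26, -0.0, 0.0, 0.0, 0.0, 0.0, 0],
[0.25, -0.0, 0.0, 0.0, 0.0, 0.0, 0]]]
```

>>> drive_tool --targets '[[[0.62,0.15,0.0,-0.019,0,-0.001,0],[0.62,0.15,0.01,-0.019,0,-0.001,0],[0.63,0.15,0.0,-0.019,0,-0.001,0],[0.62,0.16,0.01,-0.019,0,-0.001,0],[0,0,0,0,0,0,0]]]'

```text
time_s: 3.9
position: [0.5492, -0.1262, 0.1664]
tool_rot: [[0.49, 0.047, 0.87], [-0.056, 0.998, -0.023], [-0.87, -0.038, 0.492]]
ft_force: [-0.3, 0.6, 0.0]
grip_width: 0.0427
```

```bash
python3 -c "
from h import *
from rig import *
plan(*keep(.08,.024),0,vmax=13)
d=get_image('wrist');cv2.imwrite('pics/w2.png',d['image'][:,:,::-1]);print(observe()['grip_width'])"
```

```text
t 3.9 P [ 0.5492 -0.1262  0.1664] dist 48.4 ang 0.5 N 4
[[[0.24, 0.01, 0.01, -0.001, -0.002, -0.0, 0],
[0.24, 0.0, 0.02, -0.001, -0.002, -0.0, 0],
[0.24, 0.01, 0.01, -0.001, -0.002, -0.0, 0],
[0.25, 0.0, 0.02, -0.001, -0.002, -0.0, 0]]]
0.0424308607459568
```

View pics/w2.png

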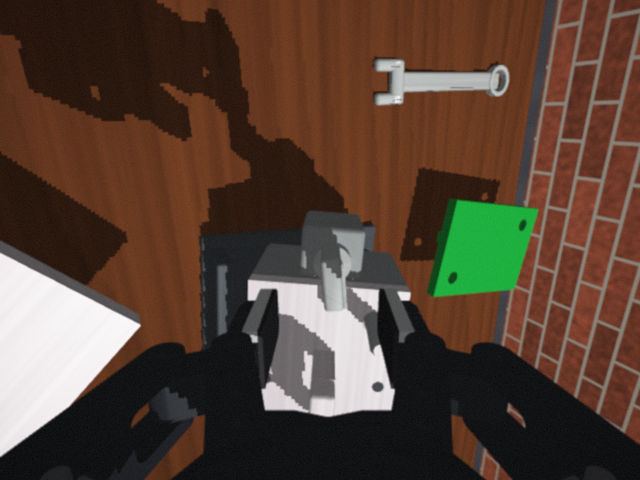

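>>> drive_tool --targets '[[[0.24,0.01,0.01,0,-0.002,0,0],[0.24,0.0,0.02,0,-0.002,0,0],[0.24,0.01,0.01,0,-0.002,0,0],[0.25,0.0,0.02,0,-0.002,0,0],[0,0,0,0,0,0,0]]]'

```text
time_s: 4.45
position: [0.5768, -0.1283, 0.1276]
tool_rot: [[0.501, 0.047, 0.864], [-0.058, 0.998, -0.021], [-0.864, -0.04, 0.503]]
ft_force: [-0.2, -0.7, 0.5]
grip_width: 0.0426
```

```bash
python3 -c "
from h import *
from rig import *
plan(*keep(.08,.024),0,vmax=13)
d=get_image('wrist');cv2.imwrite('pics/w3.png',d['image'][:,:,::-1])"
```

```text
t 4.45 P [ 0.5768 -0.1283  0.1276] dist 2.3 ang 0.3 N 1
[[[0.02, 0.01, -0.04, -0.002, 0.005, 0.001, 0]]]
```

View pics/w3.png

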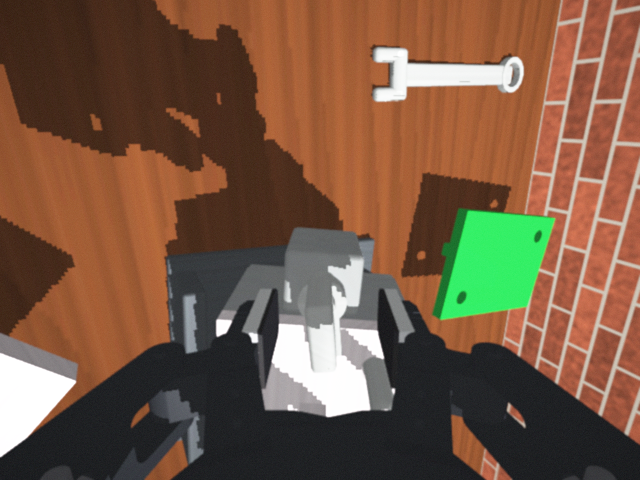

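>>> drive_tool --targets '[[[0.02,0.01,-0.04,0,0.005,0,-0.4],[0,0,0,0,0,0,-1],[0,0,0,0,0,0,-1],[0,0,0,0,0,0,-1],[0,0,0,0,0,0,-1]]]' --force 35

```text
time_s: 5.0
position: [0.5743, -0.1274, 0.127]
tool_rot: [[0.496, 0.047, 0.867], [-0.058, 0.998, -0.021], [-0.866, -0.04, 0.498]]
ft_force: [-6.2, -1.0, 0.3]
grip_width: 0.0094
```

```bash
python3 -c "
from h import *
from rig import *
O,C=case();s=observe();print((C.T@(s['position']-O)*1e3).round(1),s['ft_force'])
plan(*keep(1.5,.024),-1,wmax=6)"
```

```text
[-0.5 88.4 25.7] [-6.15762863 -1.02841096  0.29301676]
t 5.0 P [ 0.5743 -0.1274  0.127 ] dist 1.9 ang 81.4 N 14
[[[0.0, -0.0, 0.0, -0.102, -0.0, 0.0, -1],
[0.0, -0.0, 0.0, -0.102, -0.0, 0.0, -1],
[0.01, -0.0, 0.0, -0.102, -0.0, 0.0, -1],
[-0.0, -0.0, 0.0, -0.102, -0.0, 0.0, -1],
[0.0, -0.0, 0.0, -0.102, -0.0, 0.0, -1]]]
```

>>> drive_tool --targets '[[[0,0,-0.01,-0.1,0,0,-1],[0,0,0,-0.1,0,0,-1],[0,0,0,-0.1,0,0,-1],[0,0,0,-0.1,0,0,-1],[0,0,0,-0.1,0,0,-1]]]'

```text
time_s: 5.5
position: [0.5737, -0.1275, 0.1267]
tool_rot: [[0.496, -0.378, 0.782], [-0.058, 0.884, 0.464], [-0.866, -0.276, 0.416]]
ft_force: [-6.9, -2.4, 0.7]
grip_width: 0.0093
```

>>> drive_tool --targets '[[[0,0,0,-0.1,0,0,-1],[0,0,0,-0.1,0,0,-1],[0,0,0,-0.1,0,0,-1],[0,0,0,-0.1,0,0,-1],[0,0,0,-0.1,0,0,-1]]]'

```text
time_s: 6.0
position: [0.5733, -0.1279, 0.1265]
tool_rot: [[0.495, -0.707, 0.505], [-0.059, 0.553, 0.831], [-0.867, -0.441, 0.233]]
ft_force: [-11.0, -5.1, 0.5]
grip_width: 0.0092
```

```bash
python3 -c "
from h import *
from rig import *
O,C=case();s=observe();print((C.T@(s['position']-O)*1e3).round(1),s['ft_force'],s['grip_width'],s['q'].round(1))
plan(*keep(1.5,.024),-1,wmax=6)"
```

```text
[-1.6 87.8 25.7] [-10.9598321   -5.14342087   0.47081177] 0.009166316552614063 [ -29.    22.5  100.3   21.5   30.9 -100.4]
t 6.0 P [ 0.5733 -0.1279  0.1265] dist 2.3 ang 23.9 N 4
[[[0.01, -0.01, 0.0, -0.104, -0.001, -0.0, -1],
[0.01, -0.0, 0.01, -0.104, -0.001, -0.0, -1],
[0.01, -0.01, 0.0, -0.104, -0.001, -0.0, -1],
[0.0, -0.01, 0.0, -0.104, -0.001, -0.0, -1]]]
```

>>> drive_tool --targets '[[[0,0.01,0,-0.1,0,0,-1],[0,0.01,0,-0.1,0,0,-1],[0,0,0,-0.1,0,0,-1],[0,0,0,-0.12,0,0,-1],[0,0,0,0,0,0,-1]]]'

```text
time_s: 6.5
position: [0.5732, -0.1284, 0.1264]
tool_rot: [[0.497, -0.85, 0.175], [-0.061, 0.167, 0.984], [-0.866, -0.499, 0.031]]
ft_force: [-9.5, -8.8, -0.2]
grip_width: 0.0094
```

```bash
python3 -c "
from h import *
from rig import *
O,C=case();s=observe();print((C.T@(s['position']-O)*1e3).round(1),s['ft_force'],s['wrist_torque'],s['grip_width'],s['q'].round(1))
plan(*keep(1.5,.024),-1,wmax=6)
d=get_image('scene');cv2.imwrite('pics/s4.png',cv2.resize(d['image'][185:285,230:350,::-1],None,fx=5,fy=5,interpolation=2))"
```

```text
[-1.7 87.3 25.7] [-9.48346549 -8.75670922 -0.15898109] [-1.17726411  1.50659098 -0.74397573] 0.009376863211208406 [ -29.    22.5  100.4   21.6   30.7 -124.5]
t 6.5 P [ 0.5732 -0.1284  0.1264] dist 2.5 ang 0.2 N 1
[[[0.03, -0.03, 0.02, 0.002, -0.003, 0.001, -1]]]
```

View pics/s4.png

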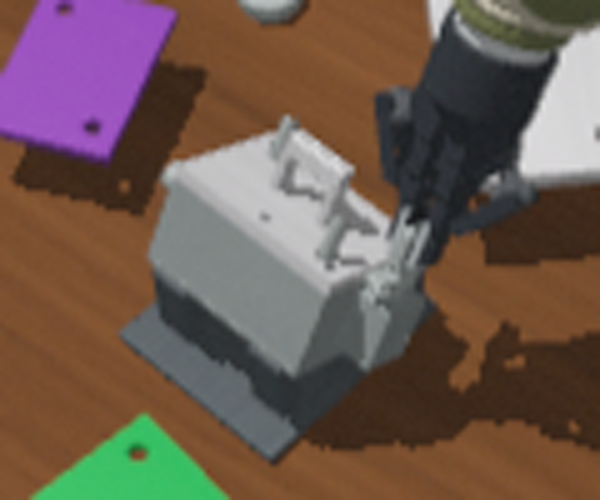

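>>> drive_tool --targets '[[[0,0,0,0,0,0,-0.2],[0,0,0,0,0,0,-0.2],[0,0,0,0,0,0,-0.2],[-0.2,0,0,0,0,0,-0.2],[-0.4,0,0,0,0,0,-0.2]]]'

```text
time_s: 7.05
position: [0.5589, -0.1252, 0.1524]
tool_rot: [[0.497, -0.85, 0.177], [-0.058, 0.171, 0.984], [-0.866, -0.499, 0.035]]
ft_force: [0.8, -0.0, 0.1]
grip_width: 0.0344
```

>>> drive_tool --targets '[[[-0.8,0,0,0,0,0,-0.2],[-0.8,0,0,0,0,0,-0.2],[-0.8,0,0,0.1,0,0,-0.2],[0,0,0,0.1,0,0,0],[0,0,0,0.1,0,0,0]]]'

```text
time_s: 7.55
position: [0.499, -0.1183, 0.2585]
tool_rot: [[0.501, -0.755, 0.423], [-0.061, 0.456, 0.888], [-0.864, -0.47, 0.182]]
ft_force: [0.2, 0.2, 0.5]
grip_width: 0.0429
```

```bash
cat >> h.py <<'E'
def cov(h,dx=0,dy=0):
    O,C=case(); return O+C@[dx,dy,h],tool(C[:,2],C[:,0])
E
python3 -c "
from h import *
from rig import *
d=get_image('wrist');cv2.imwrite('pics/w5.png',d['image'][:,:,::-1])
plan(*cov(.15),0,wmax=8)"
```

```text
t 7.6 P [ 0.4991 -0.1183  0.2578] dist 92.9 ang 68.2 N 9
[[[0.06, -0.07, -0.18, 0.132, 0.0, 0.001, 0],
[0.06, -0.1, -0.17, 0.132, 0.0, 0.001, 0],
[0.06, -0.12, -0.16, 0.132, 0.0, 0.001, 0],
[0.06, -0.14, -0.14, 0.132, 0.0, 0.001, 0],
[0.06, -0.16, -0.12, 0.132, 0.0, 0.001, 0]]]
```

View pics/w5.png

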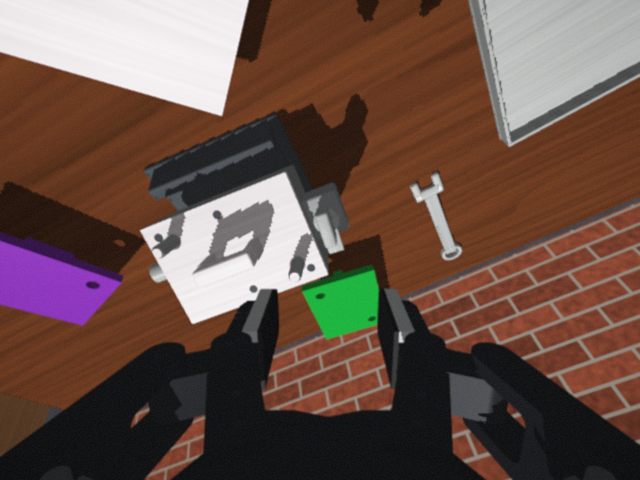

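>>> drive_tool --targets '[[[0.06,-0.07,-0.18,0.132,0,0.001,0],[0.06,-0.1,-0.17,0.132,0,0.001,0],[0.06,-0.12,-0.16,0.132,0,0.001,0],[0.06,-0.14,-0.14,0.132,0,0.001,0],[0.06,-0.16,-0.12,0.132,0,0.001,0]]]'

```text
time_s: 8.1
position: [0.5018, -0.1686, 0.244]
tool_rot: [[0.495, -0.342, 0.799], [-0.055, 0.905, 0.422], [-0.867, -0.253, 0.429]]
ft_force: [-0.3, -0.2, -0.2]
grip_width: 0.0428
```

```bash
python3 -c "
from h import *
plan(*cov(.15),0,wmax=8)"
```

```text
t 8.1 P [ 0.5018 -0.1686  0.244 ] dist 40.6 ang 30.7 N 4
[[[0.05, -0.17, -0.1, 0.134, -0.0, -0.001, 0],
[0.06, -0.18, -0.07, 0.134, -0.0, -0.001, 0],
[0.05, -0.19, -0.05, 0.134, -0.0, -0.001, 0],
[0.05, -0.19, -0.03, 0.134, -0.0, -0.001, 0]]]
```

>>> drive_tool --targets '[[[0.05,-0.17,-0.1,0.134,0,-0.001,0],[0.06,-0.18,-0.07,0.134,0,-0.001,0],[0.05,-0.19,-0.05,0.134,0,-0.001,0],[0.05,-0.19,-0.03,0.134,0,-0.001,0],[0,0,0,0,0,0,0]]]'

```text
time_s: 8.6
position: [0.5028, -0.2084, 0.2348]
tool_rot: [[0.495, 0.114, 0.861], [-0.06, 0.993, -0.097], [-0.867, -0.003, 0.499]]
ft_force: [0.5, -0.1, -0.3]
grip_width: 0.0426
```

```bash
python3 -c "
from h import *
from rig import *
d=get_image('wrist');np.save('w6.npy',d,allow_pickle=True);im=d['image'][:,:,::-1].copy()
O,C=case()
pts=[(-50,-70,10),(50,-70,10),(50,70,10),(-50,70,10),(-30,-48,42),(30,48,42),(-7,25,54),(7,25,54)]
for q in proj(d,np.array(pts)/1e3@C.T+O): cv2.circle(im,tuple(int(v) for v in q),2,(0,0,255),-1)
cv2.imwrite('pics/w6.png',im)
plan(*cov(.08),0,wmax=8)
print(observe()['q'].round())"
```

```text
t 8.65 P [ 0.5028 -0.2079  0.235 ] dist 70.1 ang 0.4 N 2
[[[0.7, -0.0, 0.0, 0.003, -0.001, 0.001, 0],
[0.7, -0.0, 0.0, 0.003, -0.001, 0.001, 0]]]
[-43.  11.  96.  23.  51. -48.]
```

View pics/w6.png

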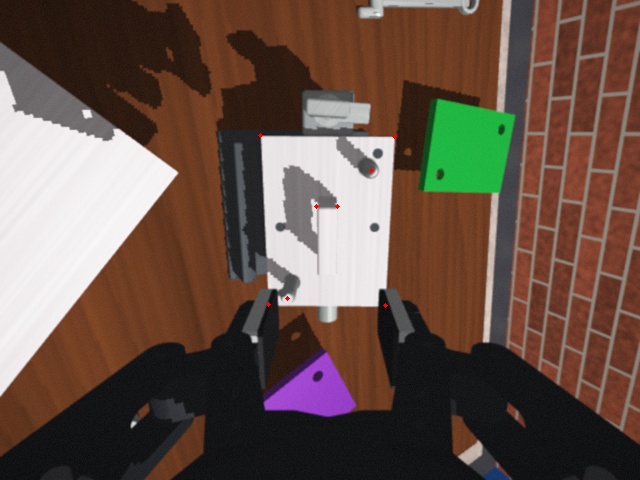

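>>> drive_tool --targets '[[[0.6,0,0,0.003,0,0.001,0],[0.6,0,0,0.003,0,0.001,0],[0.5,0,0,0,0,0,0],[0.4,0,0,0,0,0,0],[0,0,0,0,0,0,0]]]'

```text
time_s: 9.15
position: [0.555, -0.2128, 0.142]
tool_rot: [[0.493, 0.113, 0.862], [-0.055, 0.994, -0.099], [-0.868, 0.002, 0.496]]
ft_force: [-0.5, -0.4, 1.2]
grip_width: 0.0426
```

```bash
python3 -c "
from h import *
from rig import *
d=get_image('wrist');cv2.imwrite('pics/w7.png',d['image'][:,:,::-1])
plan(*cov(.028),0,wmax=8)"
```

```text
t 9.2 P [ 0.555  -0.2131  0.1434] dist 16.7 ang 0.2 N 1
[[[0.33, -0.02, 0.01, -0.0, -0.002, -0.001, 0]]]
```

View pics/w7.png

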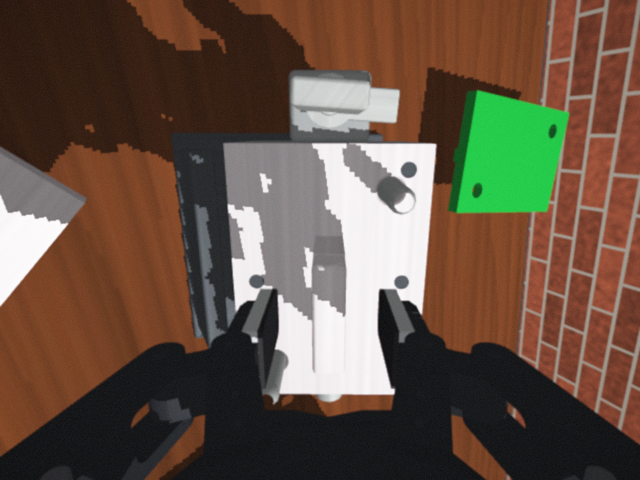

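>>> drive_tool --targets '[[[0.18,-0.02,0.01,0,0,0,0],[0.14,0,0,0,0,0,0],[0,0,0,0,0,0,-0.4],[0,0,0,0,0,0,-1],[0,0,0,0,0,0,-1]]]' --force 20

```text
time_s: 9.7
position: [0.5628, -0.2157, 0.1303]
tool_rot: [[0.495, 0.117, 0.861], [-0.057, 0.993, -0.102], [-0.867, 0.002, 0.498]]
ft_force: [-3.5, 0.3, -0.1]
grip_width: 0.0136
```

>>> drive_tool --targets '[[[0,0,0,0,0,0,-1],[0,0,0,0,0,0,-1]]]' --force 20

```text
time_s: 9.9
position: [0.5628, -0.2157, 0.1303]
tool_rot: [[0.495, 0.117, 0.861], [-0.057, 0.993, -0.102], [-0.867, 0.002, 0.498]]
ft_force: [-6.9, 0.5, 0.8]
grip_width: 0.0136
```

```bash
cat >> h.py <<'E'
def stat():
    from rig import observe
    O,C=case();s=observe();print(round(s['time_s'],2),'case mm',(C.T@(s['position']-O)*1e3).round(1),'F case',(C.T@s['ft_force']).round(1),'M',(C.T@s['wrist_torque']).round(2),'w',round(s['grip_width'],4),'rot',np.degrees(R.from_matrix(C.T@np.array(s['tool_rot'])@tool([0,0,1],[1,0,0]).T).as_rotvec()).round(2))
E
python3 -c "
from h import *
stat()"
```

```text
9.9 case mm [-0.  -0.6 29.2] F case [-5.6 -0.3  4.1] M [-0.05  0.97  0.03] w 0.0136 rot [-0.   0.1 -0.2]
```

>>> drive_tool --targets '[[[0,0,-0.015,0,0,0,-1],[0,0,0,0,0,0,-1],[0,0,0,0,0,0,-1]]]' --force 80

```text
time_s: 10.2
position: [0.5628, -0.2157, 0.1304]
tool_rot: [[0.496, 0.117, 0.86], [-0.057, 0.993, -0.102], [-0.866, 0.001, 0.5]]
ft_force: [-5.3, 2.3, 5.9]
grip_width: 0.0124
```

```bash
python3 -c "
from h import *
stat()"
```

```text
10.2 case mm [-0.  -0.7 29.3] F case [-1.9  1.6  7.9] M [0.26 0.53 0.02] w 0.0124 rot [-0.02  0.02 -0.19]
```

>>> drive_tool --targets '[[[-0.06,0,0,0,0,0,-1],[-0.06,0,0,0,0,0,-1],[-0.06,0,0,0,0,0,-1],[-0.06,0,0,0,0,0,-1]]]'

```text
time_s: 10.6
position: [0.5565, -0.2151, 0.1402]
tool_rot: [[0.495, 0.118, 0.861], [-0.057, 0.993, -0.103], [-0.867, 0.002, 0.499]]
ft_force: [-0.1, 0.0, -5.2]
grip_width: 0.0124
```

```bash
python3 -c "
from h import *
stat()
from rig import *
d=get_image('side');cv2.imwrite('pics/s8.png',cv2.resize(d['image'][215:345,290:420,::-1],None,fx=4.5,fy=4.5,interpolation=2))"
```

```text
10.6 case mm [-0.6 -0.7 40.9] F case [-2.7  0.  -4.4] M [-0.02  0.68  0.  ] w 0.0124 rot [-0.    0.09 -0.22]
```

View pics/s8.png

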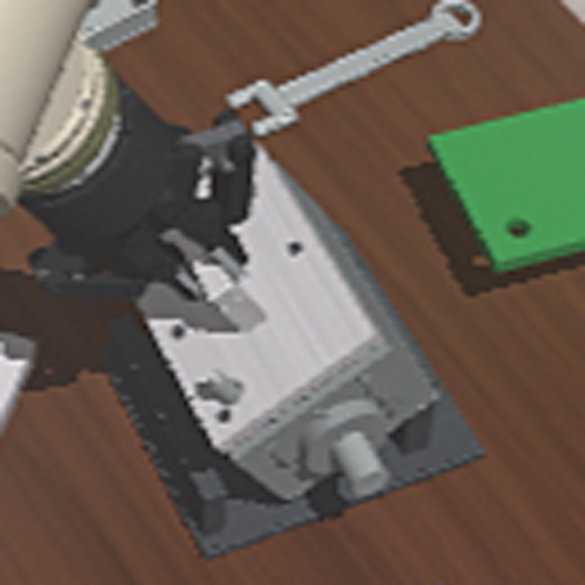

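>>> drive_tool --targets '[[[-0.12,0,0,0,0,0,-1],[-0.12,0,0,0,0,0,-1],[-0.12,0,0,0,0,0,-1],[-0.12,0,0,0,0,0,-1],[-0.12,0,0,0,0,0,-1]]]'

```text
time_s: 11.15
position: [0.5416, -0.2134, 0.1669]
tool_rot: [[0.496, 0.118, 0.86], [-0.058, 0.993, -0.102], [-0.866, 0.001, 0.499]]
ft_force: [0.5, 0.4, -5.1]
grip_width: 0.0124
```

```bash
python3 -c "
from h import *
stat()"
```

```text
11.15 case mm [-0.2 -0.7 71.6] F case [-2.2  0.4 -4.6] M [0.01 0.76 0.02] w 0.0124 rot [-0.03  0.04 -0.2 ]
```

>>> drive_tool --targets '[[[-0.12,0,0,0,0,0,-1],[-0.2,0,0,0,0,0,-1],[-0.3,0,0,0,0,0,-1],[-0.4,0,0,0,0,0,-1],[-0.4,0,0,0,0,0,-1]]]'

```text
time_s: 11.65
position: [0.5059, -0.2091, 0.2287]
tool_rot: [[0.496, 0.117, 0.861], [-0.057, 0.993, -0.103], [-0.867, 0.002, 0.499]]
ft_force: [1.2, -0.4, -4.8]
grip_width: 0.0127
```

```bash
python3 -c "
from h import *
stat()
from rig import *
print(observe()['q'])
d=get_image('side');cv2.imwrite('pics/s9.png',d['image'][:,:,::-1])
d=get_image('wrist');cv2.imwrite('pics/w9.png',d['image'][:,:,::-1])"
```

```text
11.65 case mm [ -0.4  -0.6 143.1] F case [-1.3 -0.3 -4.8] M [-0.1   0.66  0.  ] w 0.0127 rot [-0.02  0.07 -0.21]
[-43.23153362  11.36925824  96.3240552   22.92323415  49.85127581
 -47.87945003]
```

View pics/s9.png

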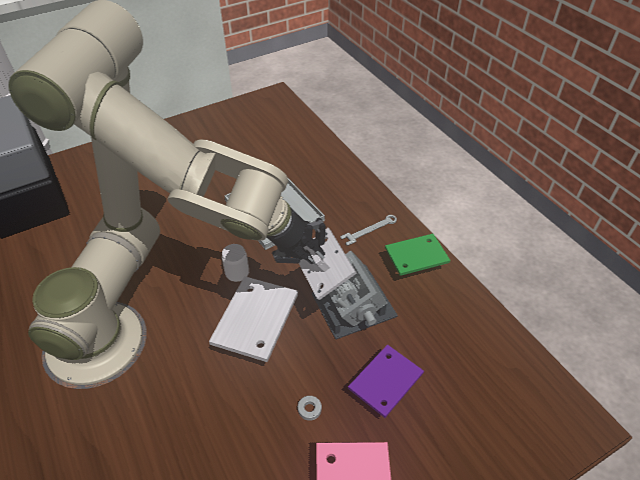

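View pics/w9.png

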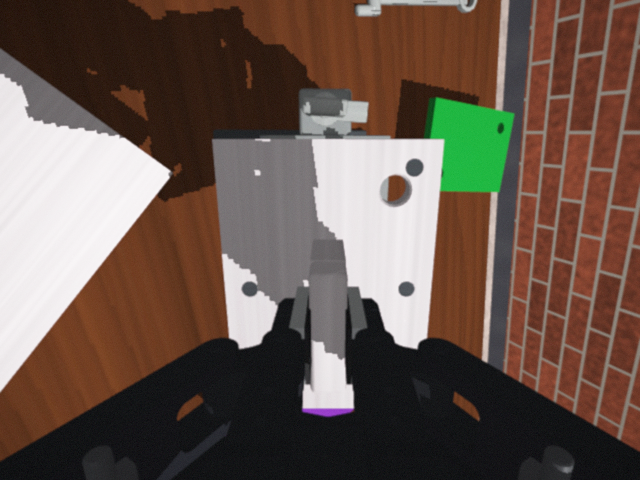

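>>> drive_tool --targets '[[[-0.4,0,0.1,0,0,0,-1],[-0.5,0,0.2,0,0,0,-1],[-0.4,0.1,0.2,0,0,0,-1],[-0.2,0.3,0.1,0,0,0,-1]]]'

```text
time_s: 12.15
position: [0.4979, -0.1892, 0.3093]
tool_rot: [[0.497, 0.119, 0.859], [-0.06, 0.993, -0.103], [-0.866, 0.0, 0.501]]
ft_force: [0.8, 0.2, -5.2]
grip_width: 0.0127
```

```bash
cat >> h.py <<'E'
def tr(h,x=.582,y=.186,a=4.3):
    a=np.radians(a); return np.array([x,y,h]),tool([0,0,1],[np.cos(a),np.sin(a),0])
E
python3 -c "
from h import *
plan(*tr(.25),-1,vmax=32,wmax=5)"
```

```text
t 12.15 P [ 0.4979 -0.1892  0.3093] dist 389.0 ang 32.0 N 13
[[[0.11, 0.59, 0.01, -0.015, 0.04, 0.004, -1],
[0.11, 0.59, 0.02, -0.015, 0.04, 0.004, -1],
[0.11, 0.58, 0.03, -0.015, 0.04, 0.004, -1],
[0.11, 0.59, 0.04, -0.015, 0.04, 0.004, -1],
[0.12, 0.58, 0.06, -0.015, 0.04, 0.004, -1]]]
```

>>> drive_tool --targets '[[[0.08,0.45,0.01,-0.015,0.04,0.004,-1],[0.11,0.59,0.02,-0.015,0.04,0.004,-1],[0.11,0.58,0.03,-0.015,0.04,0.004,-1],[0.11,0.59,0.04,-0.015,0.04,0.004,-1],[0.12,0.58,0.06,-0.015,0.04,0.004,-1]]]'

```text
time_s: 12.65
position: [0.5282, -0.0495, 0.2856]
tool_rot: [[0.314, 0.041, 0.949], [-0.023, 0.999, -0.035], [-0.949, -0.011, 0.315]]
ft_force: [0.6, -0.1, -5.1]
grip_width: 0.0123
```

```bash
python3 -c "
from h import *
plan(*tr(.22),-1,vmax=32,wmax=5)"
```

```text
t 12.65 P [ 0.5282 -0.0495  0.2856] dist 250.3 ang 19.5 N 8
[[[0.18, 0.6, 0.06, -0.014, 0.04, 0.004, -1],
[0.19, 0.59, 0.07, -0.014, 0.04, 0.004, -1],
[0.18, 0.59, 0.08, -0.014, 0.04, 0.004, -1],
[0.18, 0.59, 0.11, -0.014, 0.04, 0.004, -1],
[0.18, 0.59, 0.11, -0.014, 0.04, 0.004, -1]]]
```

>>> drive_tool --targets '[[[0.18,0.6,0.06,-0.014,0.04,0.004,-1],[0.19,0.59,0.07,-0.014,0.04,0.004,-1],[0.18,0.59,0.08,-0.014,0.04,0.004,-1],[0.18,0.59,0.11,-0.014,0.04,0.004,-1],[0.18,0.59,0.11,-0.014,0.04,0.004,-1]]]'

```text
time_s: 13.15
position: [0.562, 0.0979, 0.2445]
tool_rot: [[0.119, -0.032, 0.992], [-0.002, 0.999, 0.033], [-0.993, -0.006, 0.119]]
ft_force: [0.1, 0.4, -5.6]
grip_width: 0.0126
```

```bash
python3 -c "
from h import *
plan(*tr(.20),-1,vmax=32,wmax=5)"
```

```text
t 13.15 P [0.562  0.0979 0.2445] dist 100.7 ang 7.3 N 4
[[[0.23, 0.44, 0.09, -0.011, 0.03, 0.002, -1],
[0.23, 0.44, 0.1, -0.011, 0.03, 0.002, -1],
[0.23, 0.43, 0.11, -0.011, 0.03, 0.002, -1],
[0.22, 0.44, 0.12, -0.011, 0.03, 0.002, -1]]]
```

>>> drive_tool --targets '[[[0.23,0.44,0.09,-0.011,0.03,0.002,-1],[0.23,0.44,0.1,-0.011,0.03,0.002,-1],[0.23,0.43,0.11,-0.011,0.03,0.002,-1],[0.22,0.44,0.12,-0.011,0.03,0.002,-1],[0,0,0,0,0,0,-1]]]'

```text
time_s: 13.65
position: [0.5819, 0.1871, 0.1983]
tool_rot: [[-0.003, -0.078, 0.997], [-0.0, 0.997, 0.078], [-1.0, -0.0, -0.003]]
ft_force: [0.0, 0.3, -5.8]
grip_width: 0.0126
```

```bash
python3 -c "
from h import *
from rig import *
plan(*tr(.10),-1,vmax=30,wmax=5)
for n in ('wrist','side'):
  d=get_image(n);im=d['image'][:,:,::-1].copy()
  P,T=tr(.022);c,s=T[0,2],T[1,2]
  Q=[[P[0]+c*a-s*b,P[1]+s*a+c*b,.022] for a,b in ((-.1,-.12),(.1,-.12),(.1,.12),(-.1,.12))]
  for q in proj(d,Q): cv2.circle(im,tuple(int(v) for v in q),3,(0,0,255),-1)
  cv2.imwrite(f'pics/{n}10.png',im)"
```

```text
t 13.65 P [0.5819 0.1871 0.1983] dist 98.3 ang 0.3 N 4
[[[0.49, -0.01, 0.0, 0.001, -0.001, 0.0, -1],
[0.49, -0.0, 0.0, 0.001, -0.001, 0.0, -1],
[0.49, -0.01, 0.0, 0.001, -0.001, 0.0, -1],
[0.5, -0.0, 0.0, 0.001, -0.001, 0.0, -1]]]
```

View pics/wrist10.png

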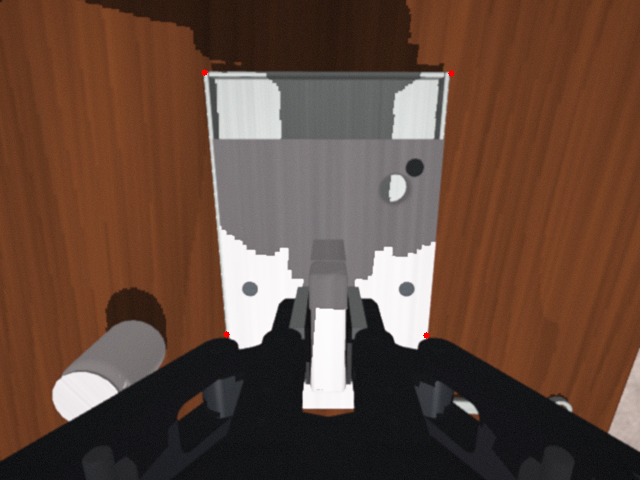

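View pics/side10.png

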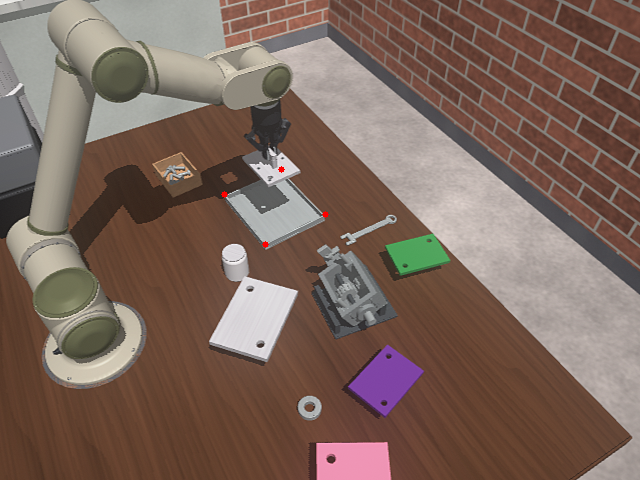

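Aligned with the tray to about 2 mm. Now lowering.

>>> drive_tool --targets '[[[0.45,-0.01,0,0.001,0,0,-1],[0.5,0,0,0.001,0,0,-1],[0.5,-0.01,0,0.001,0,0,-1],[0.5,0,0,0,0,0,-1],[0.4,0,0,0,0,0,-1]]]'

```text
time_s: 14.25
position: [0.582, 0.1825, 0.083]
tool_rot: [[0.002, -0.071, 0.997], [-0.001, 0.997, 0.071], [-1.0, -0.002, 0.002]]
ft_force: [0.5, 0.5, -4.8]
grip_width: 0.0126
```

>>> drive_tool --targets '[[[0.3,0,0,0,0,0,-1],[0.2,0,0,0,0,0,-1],[0.1,0,0,0,0,0,-1],[0,0,0,0,0,0,-1]]]'

```text
time_s: 14.65
position: [0.5822, 0.1831, 0.0538]
tool_rot: [[0.002, -0.072, 0.997], [-0.001, 0.997, 0.072], [-1.0, -0.002, 0.001]]
ft_force: [-0.2, -0.5, -5.1]
grip_width: 0.0128
```

```bash
python3 -c "
from h import *
from rig import *
plan(*tr(.0333),-1,vmax=30,wmax=5);s=observe();print(s['tool_rot'].round(4),s['ft_force'],s['wrist_torque'])"
```

```text
t 14.65 P [0.5822 0.1831 0.0538] dist 20.8 ang 0.2 N 1
[[[0.41, 0.06, -0.0, -0.003, 0.001, 0.002, -1]]]
[[ 0.0015 -0.0722  0.9974]
 [-0.0014  0.9974  0.0722]
 [-1.     -0.0015  0.0014]] [-0.23904645 -0.46398893 -5.06317144] [ 0.02322459  0.02306268 -0.01246432]
```

>>> drive_tool --targets '[[[0.12,0,0,0,0,0,-1],[0.12,0,0,0,0,0,-1],[0.06,0,0,0,0,0,-1],[0.03,0,0,0,0,0,-1],[0,0,0,0,0,0,-1]]]'

```text
time_s: 15.15
position: [0.5821, 0.1834, 0.0371]
tool_rot: [[0.001, -0.073, 0.997], [-0.002, 0.997, 0.073], [-1.0, -0.002, 0.001]]
ft_force: [0.7, 0.4, -5.0]
grip_width: 0.0124
```

>>> drive_tool --targets '[[[0.02,0,0,0,0,0,-1],[0.02,0,0,0,0,0,-1]]]'

```text
time_s: 15.35
position: [0.5823, 0.1834, 0.0354]
tool_rot: [[0.002, -0.073, 0.997], [-0.001, 0.997, 0.073], [-1.0, -0.002, 0.002]]
ft_force: [0.7, 0.8, -4.5]
grip_width: 0.0124
```

>>> drive_tool --targets '[[[0.02,0,0,0,0,0,-1],[0.01,0,0,0,0,0,-1]]]'

```text
time_s: 15.55
position: [0.5821, 0.1834, 0.0337]
tool_rot: [[0.001, -0.073, 0.997], [-0.001, 0.997, 0.073], [-1.0, -0.002, 0.001]]
ft_force: [0.0, 0.3, -5.1]
grip_width: 0.0126
```

>>> drive_tool --targets '[[[0.015,0,0,0,0,0,-1],[0,0,0,0,0,0,-1]]]'

```text
time_s: 15.75
position: [0.5822, 0.1834, 0.0331]
tool_rot: [[0.001, -0.072, 0.997], [-0.001, 0.997, 0.073], [-1.0, -0.001, 0.001]]
ft_force: [0.3, 0.1, -5.1]
grip_width: 0.0125
```

>>> drive_tool --targets '[[[0.015,0,0,0,0,0,-1],[0,0,0,0,0,0,-1]]]'

```text
time_s: 15.95
position: [0.5824, 0.1833, 0.0329]
tool_rot: [[0.002, -0.073, 0.997], [-0.001, 0.997, 0.073], [-1.0, -0.002, 0.002]]
ft_force: [-0.7, -1.1, 1.7]
grip_width: 0.0129
```

>>> drive_tool --targets '[[[0.01,0,0,0,0,0,-1],[0,0,0,0,0,0,-1]]]'

```text
time_s: 16.15
position: [0.5823, 0.1833, 0.0329]
tool_rot: [[0.002, -0.073, 0.997], [-0.002, 0.997, 0.073], [-1.0, -0.002, 0.002]]
ft_force: [-3.7, -1.1, 7.1]
grip_width: 0.0124
```

>>> drive_tool --targets '[[[-0.01,0,0,0,0,0,-1],[0,0,0,0,0,0,-0.5],[0,0,0,0,0,0,-0.2],[0,0,0,0,0,0,-0.1],[0,0,0,0,0,0,-0.1]]]' --force 20

```text
time_s: 16.65
position: [0.5823, 0.1834, 0.0323]
tool_rot: [[0.002, -0.073, 0.997], [-0.001, 0.997, 0.073], [-1.0, -0.002, 0.001]]
ft_force: [0.3, 0.5, -0.0]
grip_width: 0.0385
```

>>> drive_tool --targets '[[[-0.1,0,0,0,0,0,-0.1],[-0.4,0,0,0,0,0,-0.1],[-0.9,0,0,0,0,0,-0.1],[-0.9,0,0,0,0,0,-0.1],[-0.9,0,0,0,0,0,-0.1]]]'

```text
time_s: 17.15
position: [0.5817, 0.1836, 0.1945]
tool_rot: [[0.002, -0.073, 0.997], [-0.001, 0.997, 0.073], [-1.0, -0.002, 0.002]]
ft_force: [0.8, -0.1, -1.4]
grip_width: 0.0384
```

```bash
python3 -c "
from h import *
from rig import *
print(observe()['ft_force'],observe()['position'])
for n in ('wrist','side','scene'):
  d=get_image(n);im=d['image'][:,:,::-1].copy();cv2.imwrite(f'pics/{n}11.png',im)
a=cv2.imread('pics/side11.png')[155:345,215:415];cv2.imwrite('pics/side11c.png',cv2.resize(a,None,fx=3,fy=3,interpolation=2))"
```

```text
[ 0.77148646 -0.06655969 -1.39243283] [0.58166371 0.18355393 0.19450021]
```

View pics/side11c.png

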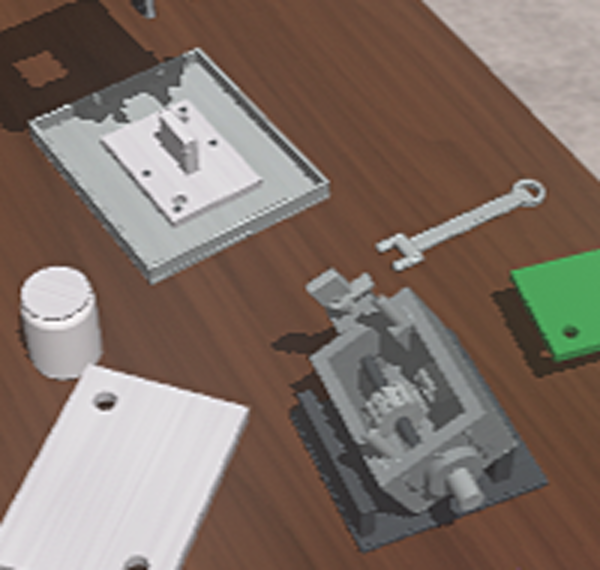

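View pics/wrist11.png

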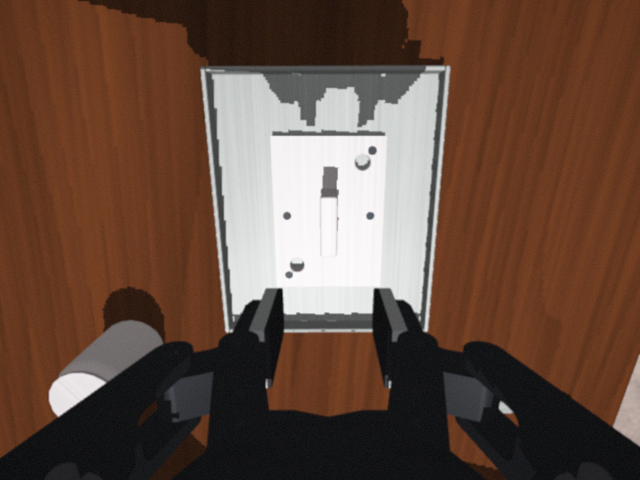

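View pics/scene11.png

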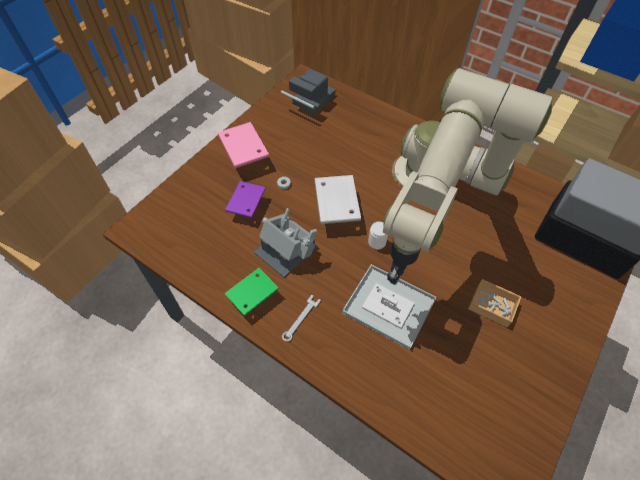

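The cover lies flat with its handle up, centred in the tray. The keeper is clear and the bystanders haven't moved.

```bash
python3 -c "
from rig import *
print(observe()['qvel'].round(2));print(close_job())"
```

```text
[-0.16  3.22  4.88 -0.05 -1.6  -0.06]
the job is handed in; nothing more can be done
None
```

The cover is off the gear case and lying in the steel tray. I handed the job in at about 17 s of the 50 s allowed.

**What I did:**
- **Keeper:** I gripped its wing and turned it from about 0.08 to about 1.5 rad, past the 1.2 rad needed. I judged the angle from the tool and the pictures. The sideways force peaked at about 13 N while turning.
- **Cover:** I took the grey cover on the case, not the white, green, pink or purple plates. I drew it off along the case's z axis. The readings were about its weight alone (roughly 5 N), with tilt under 0.1° and sideways drift under 1 mm. I tipped it level only once it was well above the dowels.
- **Placing:** I lowered it to first contact in the tray, which peaked at about 7 N, let go and backed off about 160 mm.

**Last checks:**
- The pictures show the cover flat, handle up and near the middle of the tray, with the keeper still turned clear.
- The tin, wrench, box and bearing look unmoved, and the gripper is touching nothing.

**What disagreed:**
- The two fixed cameras differed by up to 10 mm on the case and tray. I used the wrist camera's fit for the case and averaged the two for the tray; the wrist view agreed with that to about 2 mm.
- A small residual arm speed (about 5 degrees/s) showed just before I handed in, with the gripper well clear.

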